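# Tip a carton onto the label reader and read it

### The arm

A 7-joint arm with a two-finger parallel gripper is mounted at the origin on the work surface. World frame = base frame: x ahead of the robot, y to its left, z up, the work surface at z = 0. Lengths are in m, angles in rad, forces in N, time in s.
With the tool pointing down it reaches from about 0.4 to 0.85 m from the base axis. Payload 10.4 kg.
Tool frame: the origin (TCP) lies at the very end of the fingers, on their centre line; the grasp point (between the pads) lies 19 mm behind it; z points along the fingers, y is the line along which they close (so a half turn about z gives the same grasp; the last joint's range is limited). The gripper opens to 87 mm and grips with 3 to 60 N. Pads are 19 mm wide; open, the fingers measure 117 mm over their backs; the gripper's body (75 mm by 190 mm) begins 51 mm behind the grasp point.
Start: joints at [1.083, 0.332, -0.065, 1.46, 0.022, 1.35, -0.088], TCP at [0.28, -0.559, 0.223] pointing down, gripper open.
Joint ranges: [-2.6, 2.6], [-0.5, 2.12], [-1.47, 1.34], [0.16, 2.42], [-1.27, 4.41], [0.06, 2.06], [-2.6, 2.6]. Speed limits (rad/s): [2.22, 2.22, 2.79, 2.79, 3.14, 3.14, 3.14].

### API

Orientations are given as a unit quaternion [x, y, z, w].
In Python, from bench import * gives the robot as it stands.
- The arm moves only by the tool step_arm, never from a script. Its arguments are lists of equal length, an entry for each row: "delta_pos": the shift along the world's x, y, z in units of 25 mm (1.0 is 25 mm), a list of three; "turn": the turn about the world's z in units of 0.12 rad (1.0 is 0.12 rad). In form: {"delta_pos": [[tx, ty, tz], ...], "turn": [turn, ...]}. A call has 1 to 12 rows; each row shifts and turns the commanded pose from where the row before left it; what a row does not reach is not made up. A row lasts 1/10 s, in which the tool goes at most 50 mm and 8.59 degrees, less where a joint would pass 70% of its speed; a pose out of reach is approached as far as the arm can. A call with a number of a shift or a turn outside -1 to 1 is refused whole. A call with a gripper value outside its range is refused whole. "grip" is the closure, from 0 (fully open) to 1 (shut), set as the call begins (left out, the last holds). The fingers move at their own pace and stop on an object; "newtons" is the grip in N (left out, the last holds). Time passes only in rows, so rows that do not move let the fingers close. It gives the time, the measured TCP pose, the force, the opening and the grip force at its end, in the units of the state.
- read_state(): the state, without advancing time (a new reading comes with each control period).
- camera(name): name is "scene" or "top"; returns a dict with "image" (480x640x3 uint8, red, green, blue), "z_map" (480x640 float32, m along the optical axis (not along the pixel's ray), 0 where there is no reading), "mtx" (3x3 intrinsics, pixels), "dist" ([k1, k2, p1, p2, k3] as OpenCV has them; the pictures are not rectified), "view" (4x4, takes a point from world to camera coordinates). Camera axes: x right, y up, looking along -z (the intrinsics and any distortion apply to the point x, -y, -z); pixel columns grow to the right and rows downward; lengths in m; the calibration is good to about 2 mm. A picture is of the moment at which its call begins.
- close_job(): hands the job in; it is judged then, once.
The state is a dict: "time": time; "joint_positions": joint angles; "joint_vel": joint speeds; "joint_torque": joint torques, N m; "ee_pos": TCP position; "eef_rot": TCP orientation; "ft_force": force on the tool from outside, world axes, zero at the start; "torque": the same for the moment, N m; "width": finger opening in m; "grip_force": force on a finger pad.
Only numpy, scipy, OpenCV 4.12 (cv2) and the standard library are available. Lean on these libraries where they do the work, as an engineer would, in place of code of your own. Each camera call takes 0.05 s, during which the arm holds its last target. There are 200 camera calls.

### The job

The tall flat carton standing at the near end of the steel label reader has to be read: push it near the top so that it topples over onto its broad face, away from its foot and into the frame marked on the plate, and lies flat with no part outside the frame's line. Then press the read button on the console beside the plate fully down and let it go. Do not lift the carton, do not press the button before the carton lies flat, and leave the jar, the squat box and the hand stamp beside the plate where they stand.

Things in the scene. Friction and masses are not known exactly. Their poses are not given: they have to be found in the camera images.
- carton: the tall flat cardboard carton, 40 mm thick (its x) x 100 mm wide (its y) x 150 mm tall (its z), 0.2 to 0.4 kg, standing on the reader plate with its foot across the near line of the frame. Origin: centre of its underside. Its +x broad face looks over the frame and is the face that ends up underneath; pushed along its own +x near the top it tips about the +x edge of its foot rather than sliding
- reader_frame (a point): centre of the rectangle marked by a dark painted line on the label reader, on the plate's upper surface. The rectangle measures 190 mm along x by 140 mm along y to the outer edge of its 8 mm line, and the line is flat. x points from the standing carton across the frame, z up. The reader is a fixed steel plate, 300 x 180 x 8 mm, its top 8 mm above the table; the frame's centre lies 30 mm in +x from the plate's centre; a pale glass window lies in the middle of the frame
- read_button_top (a point): top centre of the read button: a round grey push button, 32 mm across, in a low round black collar on a fixed grey console 90 x 90 x 40 mm that stands to the left or the right of the reader plate. It is pressed straight down, against a spring
- read_button (a joint): travel of the read button: 0 released, 0.006 m fully pressed (about 5 N); counts as pressed beyond 0.004 m; springs back
- carton_foot_left (a point): corner of the carton's +x broad face: lower end, +y side in the carton's frame
- carton_foot_right (a point): corner of the carton's +x broad face: lower end, -y side in the carton's frame
- carton_top_left (a point): corner of the carton's +x broad face: upper end, +y side in the carton's frame
- carton_top_right (a point): corner of the carton's +x broad face: upper end, -y side in the carton's frame
- jar: bystander: glass jar, 68 mm across, 95 mm tall, on the other side of the reader from the console. Origin: centre of its underside
- tea_box: bystander: squat cardboard box 60 x 80 x 50 mm high, beside the reader's near right corner. Origin: centre of its underside
- stamp: bystander: small wooden hand stamp, 40 mm across, 75 mm tall, beside the reader's near left corner. Origin: centre of its underside

How it is judged:
On the way, in this order (a step that is already met when the one before it is completed fails the run):
1. the carton lies flat on its broad face inside the marked frame, at rest (x of carton_foot_left in the frame of reader_frame between -0.097 and 0.097 m and y of carton_foot_left in the frame of reader_frame between -0.072 and 0.072 m and z of each of carton_foot_left, carton_foot_right, carton_top_left, carton_top_right in the frame of reader_frame below 0.005 m and x of carton_foot_right in the frame of reader_frame between -0.097 and 0.097 m and y of carton_foot_right in the frame of reader_frame between -0.072 and 0.072 m and x of carton_top_left in the frame of reader_frame between -0.097 and 0.097 m and y of carton_top_left in the frame of reader_frame between -0.072 and 0.072 m and x of carton_top_right in the frame of reader_frame between -0.097 and 0.097 m and y of carton_top_right in the frame of reader_frame between -0.072 and 0.072 m and linear speed of carton below 0.02 m/s and angular speed of carton below 0.1 rad/s), for 0.2 s.
2. the read button is pressed down while the carton lies there (x of carton_foot_left in the frame of reader_frame between -0.097 and 0.097 m and y of carton_foot_left in the frame of reader_frame between -0.072 and 0.072 m and z of each of carton_foot_left, carton_foot_right, carton_top_left, carton_top_right in the frame of reader_frame below 0.005 m and x of carton_foot_right in the frame of reader_frame between -0.097 and 0.097 m and y of carton_foot_right in the frame of reader_frame between -0.072 and 0.072 m and x of carton_top_left in the frame of reader_frame between -0.097 and 0.097 m and y of carton_top_left in the frame of reader_frame between -0.072 and 0.072 m and x of carton_top_right in the frame of reader_frame between -0.097 and 0.097 m and y of carton_top_right in the frame of reader_frame between -0.072 and 0.072 m and value of joint read_button above 0.004 m), for 0.02 s.
At the end, for the whole second after the job is handed in: The carton lies flat and at rest on the broad face that looked over the frame: its four corners within 5 mm of the plate and none more than 2 mm outside the outer edge of the line. The button was then pressed at least 4 mm and is released (all of step 1 and value of joint read_button below 0.002 m); the robot touches nothing.
It fails at once if the carton is lifted clear of the plate (no corner of its leading face within 12 mm of the plate) (z of each of carton_foot_left, carton_foot_right, carton_top_left, carton_top_right in the frame of reader_frame above 0.012 m).
It fails at once if the button is pressed before the carton lies flat (value of joint read_button above 0.003 m and angle between carton's own z axis and vertical below 1.4 rad).
It fails at once if the jar, the squat box or the stamp is moved by more than 25 mm (distance of any of jar, tea_box, stamp from where it was at the start of the episode above 0.025 m).
It also fails if it takes over 42 s, if anything falls off the work surface, if the arm or the gripper's body presses on something with over 40 N, if the wrist force passes 120 N, or if a joint passes its speed limit or range.

## Working session

There is one attempt and no reset: what is moved stays moved. The work goes in short steps, Python scripts to look and compute and a tool call to move; the robot and the scene stay as the last step left them, time stands still between calls to the robot, and variables do not carry over. Pictures are saved under pics/ and viewed, at most 10 in all, crops included, and the job is handed in when it is done.

Besides the shell and the picture viewer there is one more tool, called after "Request:" by a JSON object that holds its "op" and its "data". step_arm: Moves the arm, as the interface text tells. Shifts and turns lie within -1 to 1; 1 stands for 25 mm of shift or 0.12 rad of turn. Its arguments: {"type":"object","properties":{"delta_pos":{"type":"array"},"turn":{"type":"array"},"grip":{"type":"number"},"newtons":{"type":"number"}},"required":["delta_pos","turn"]}

```bash
mkdir -p pics
cat > h.py <<'E'
from bench import *
import numpy as np, cv2
def shot(n,tag):
    c=camera(n); np.savez(f'{tag}.npz',**{k:np.array(v) for k,v in c.items()})
    cv2.imwrite(f'pics/{tag}.png',c['image'][:,:,::-1]); return c
def load(tag): return dict(np.load(f'{tag}.npz'))
def ray(c,uv):
    p=cv2.undistortPoints(np.float32(uv).reshape(-1,1,2),c['mtx'],c['dist'])[:,0]
    V=np.array(c['view']);R=V[:3,:3];o=-R.T@V[:3,3]
    d=np.c_[p[:,0],-p[:,1],-np.ones(len(p))]@R
    return o,d
def plane(c,uv,z):
    o,d=ray(c,uv); return o+d*((z-o[2])/d[:,2])[:,None]
def cloud(c):
    z=c['z_map'];v,u=np.mgrid[:480,:640]
    o,d=ray(c,np.c_[u.ravel(),v.ravel()])
    P=(o+d*z.reshape(-1,1)).reshape(480,640,3);P[z==0]=np.nan;return P
E
python3 - <<'E'
from h import *
for n in('scene','top'):
    c=shot(n,n+'0')
a=[cv2.imread(f'pics/{n}0.png') for n in('scene','top')]
s=read_state();print(s['time'],s['ee_pos'],s['eef_rot'],s['ft_force'])
E
```

```text
0.1 [ 0.27998808 -0.55839381  0.22186342] [ 9.73113569e-01  2.30324987e-01 -1.75576659e-04 -5.93166939e-04] [ 0.08422245 -0.25337857 -0.15061452]
```

View pics/scene0.png

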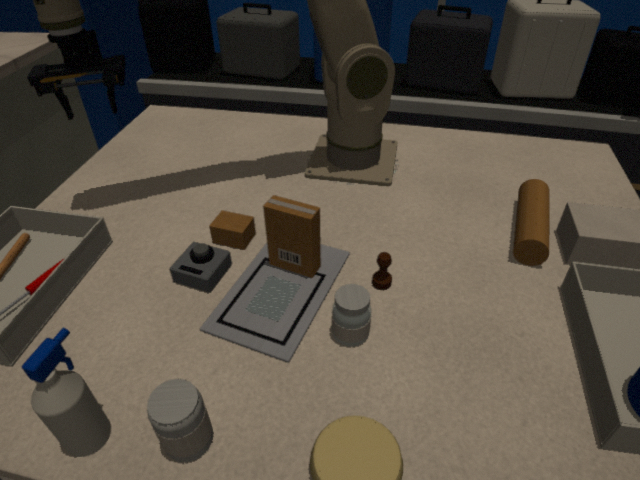

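View pics/top0.png

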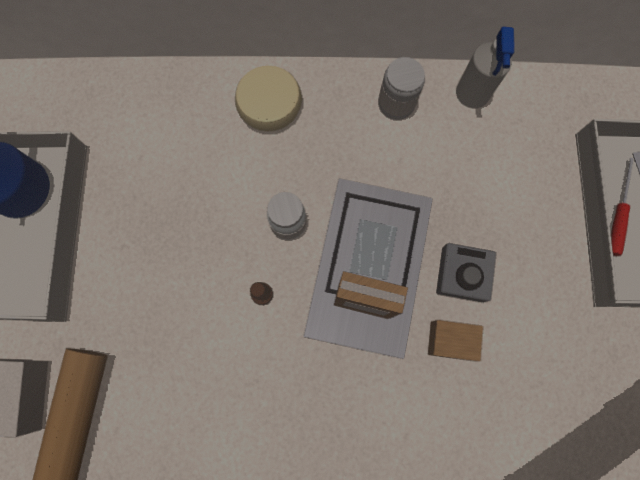

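The scene view shows the carton standing at about (292,240), with the console at (200,265) and the jar and stamp on the other side. In the top view the plate corners are near (339,180), (432,197), (405,357) and (305,338). The carton top is near (371,293) and the button near (471,275).

Run:
```python
from h import *
c=load('top0');P=cloud(c);im=c['image'].astype(int)
g=im.sum(2)
def rect(m,z,name):
    m=m.astype(np.uint8);n,l,s,_=cv2.connectedComponentsWithStats(m)
    k=1+s[1:,4].argmax();ct=max(cv2.findContours((l==k).astype(np.uint8),0,1)[0],key=cv2.contourArea)
    w=plane(c,ct[:,0],z)[:,:2].astype(np.float32);r=cv2.minAreaRect(w*1000)
    print(name,s[k],r,'z',np.nanmedian(P[...,2][l==k]));print(cv2.boxPoints(r).round(0).tolist())
Z=P[...,2]
u,v=np.meshgrid(range(640),range(480))
box=(u>295)&(u<440)&(v>170)&(v<365)
print('plate z',np.nanmedian(Z[245:255,340:346]),np.nanmedian(Z[330:340,320:340]), 'table',np.nanmedian(Z[380:400,300:400]))
rect(box&(Z>.14)&(Z<.18),.158,'carton top')
rect(box&(Z>.004)&(Z<.18),.008,'plate')
dark=box&(g<170)&(Z<.02)
rect(dark,.008,'frame'); print(im[250,336],im[200,380],im[250,425],im[190,300])
b=(u>435)&(u<500)&(v>235)&(v<305)
rect(b&(Z>.03),.04,'console')
rect(b&(Z>.046),.052,'btn')
print(Z[262:290:2,458:484:2].round(3))
m=box&(Z>.02)&(Z<.14);print(np.nanmedian(P[m],0))
```

```text
plate z 0.008808238642078692 0.008433781405771612 table 0.0008027862681420084
carton top [ 337  271   71   43 1877] ((454.0078125, -54.442543029785156), (99.1186294555664, 41.84492492675781), 76.29953002929688) z 0.15864950705921443
[[422.0, -98.0], [463.0, -108.0], [486.0, -11.0], [445.0, -1.0]]
plate [  302   177   131   182 16171] ((519.9210815429688, -68.27421569824219), (183.01248168945312, 303.7237854003906), 78.00337982177734) z 0.008994759176210287
[[352.0, -126.0], [649.0, -189.0], [687.0, -10.0], [390.0, 53.0]]
frame [326 193  94 101 845] ((549.9769287109375, -73.91399383544922), (138.7318572998047, 188.13577270507812), 78.35603332519531) z 0.008871730589177562
[[444.0, -123.0], [628.0, -161.0], [656.0, -25.0], [472.0, 13.0]]
[43 40 40] [57 53 54] [141 131 121] [146 135 126]
console [ 440  243   57   58 2659] ((505.04730224609375, -235.29519653320312), (91.7582015991211, 91.62759399414062), 80.4100112915039) z 0.040777791588761936
[[452.0, -273.0], [543.0, -288.0], [558.0, -198.0], [468.0, -182.0]]
btn [456 263  28  28 603] ((494.9128112792969, -235.00546264648438), (46.418
[... 642 characters left out ...]
[0.051 0.049 0.053 0.06  0.06  0.064 0.064 0.064 0.064 0.062 0.062 0.061
  0.054]
 [0.053 0.051 0.054 0.061 0.062 0.062 0.062 0.065 0.062 0.062 0.063 0.063
  0.053]
 [0.05  0.053 0.054 0.061 0.061 0.062 0.062 0.063 0.063 0.061 0.06  0.064
  0.052]
 [0.05  0.054 0.053 0.063 0.065 0.063 0.062 0.064 0.062 0.065 0.063 0.052
  0.051]
 [0.048 0.053 0.053 0.055 0.062 0.06  0.064 0.062 0.062 0.06  0.059 0.052
  0.052]
 [0.041 0.051 0.054 0.053 0.055 0.057 0.061 0.061 0.062 0.054 0.051 0.054
  0.04 ]
 [0.04  0.043 0.052 0.053 0.053 0.051 0.051 0.053 0.053 0.052 0.05  0.051
  0.039]
 [0.039 0.042 0.043 0.048 0.052 0.051 0.055 0.053 0.052 0.052 0.042 0.04
  0.036]]
[ 0.43685197 -0.04638041  0.06466901]
```

Request:
{"op": "step_arm", "data": {"delta_pos": [[0.6,1,0],[0.6,1,0],[0.6,1,0],[0.6,1,0],[0.6,1,0],[0.6,1,0],[0.6,1,0],[0.6,1,0],[0.6,1,0],[0.6,1,0],[0.6,1,0],[0.6,1,0]], "turn": [-0.49,-0.49,-0.49,-0.49,-0.49,-0.49,-0.49,-0.49,-0.49,-0.49,-0.49,-0.49], "grip": 0.35, "newtons": 20}}

```text
time: 1.3
ee_pos: [0.4604, -0.2576, 0.2223]
eef_rot: [0.993, -0.121, -0.0, -0.0]
ft_force: [0.9, -1.3, 0.5]
width: 0.0566
grip_force: 0.0
```

Request:
{"op": "step_arm", "data": {"delta_pos": [[-0.2,0.95,0],[-0.2,0.95,0],[-0.2,0.95,0],[-0.2,0.95,0],[-0.2,0.95,0],[-0.2,0.95,0],[-0.2,0.95,0],[-0.2,0.95,0],[-0.4,0.95,0],[0,0,0],[0,0,0]], "turn": [0,0,0,0,0,0,0,0,0,0,0]}}

```text
time: 2.4
ee_pos: [0.4101, -0.045, 0.2226]
eef_rot: [0.993, -0.12, 0.0, 0.0]
ft_force: [-0.3, -0.4, 0.3]
width: 0.0566
grip_force: 0.0
```

Request:
{"op": "step_arm", "data": {"delta_pos": [[0,0,-0.6],[0,0,-0.6],[0,0,-0.6],[0,0,-0.6],[0,0,-0.6],[0,0,-0.5],[0,0,0]], "turn": [0,0,0,0,0,0,0]}}

```text
time: 3.1
ee_pos: [0.4093, -0.0455, 0.1335]
eef_rot: [0.993, -0.121, -0.001, -0.0]
ft_force: [0.2, -0.2, -0.1]
width: 0.0564
grip_force: 0.0
```

Run:
```python
from h import *
c=shot('scene','s1');cv2.imwrite('pics/s1c.png',cv2.resize(c['image'][130:370,160:420,::-1],None,fx=2.4,fy=2.4))
```

```text
(no output)
```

View pics/s1c.png

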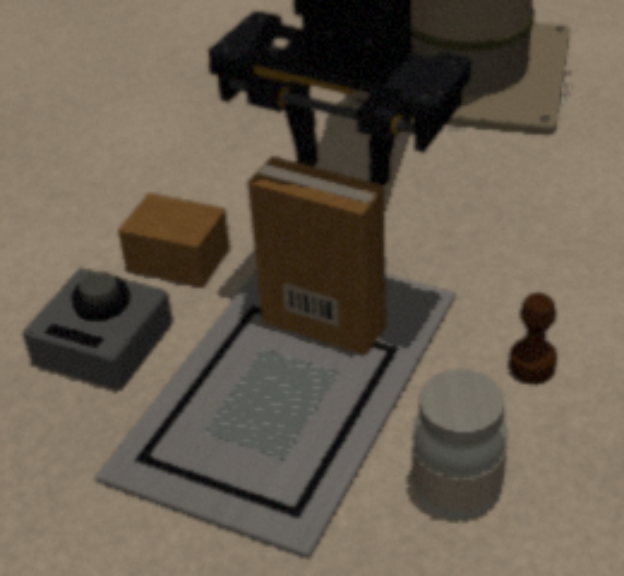

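The fingers stand clear behind the carton's upper back face, at (305,150) and (380,165) in the crop. Next I push slowly along the carton's +x.

Request:
{"op": "step_arm", "data": {"delta_pos": [[0.194,-0.047,0],[0.194,-0.047,0],[0.194,-0.047,0],[0.155,-0.038,0],[0.155,-0.038,0],[0.155,-0.038,0],[0.155,-0.038,0],[0.155,-0.038,0]], "turn": [0,0,0,0,0,0,0,0]}}

```text
time: 3.95
ee_pos: [0.4444, -0.0533, 0.1351]
eef_rot: [0.993, -0.12, 0.0, 0.0]
ft_force: [-0.3, 0.7, 0.5]
width: 0.0565
grip_force: 0.1
```

Run:
```python
from h import *
c=shot('top','t2');P=cloud(c);Z=P[...,2]
u,v=np.meshgrid(range(640),range(480))
im=c['image'].astype(int)
m=(u>325)&(u<420)&(v>220)&(v<330)&(Z>.08)&(Z<.175)&(im[...,0]>im[...,2]+15)
print(m.sum(),np.nanmin(P[m],0),np.nanmedian(P[m],0),np.nanmax(P[m],0))
```

```text
2 [ 0.50485762 -0.01746343  0.1572841 ] [ 0.50587807 -0.01737981  0.15871363] [ 0.50689853 -0.01729619  0.16014316]
```

Request:
{"op": "step_arm", "data": {"delta_pos": [[0.155,-0.038,0],[0.155,-0.038,0],[0.155,-0.038,0],[0.155,-0.038,0],[0.155,-0.038,0],[0.155,-0.038,0],[0,0,0],[0,0,0],[0,0,0]], "turn": [0,0,0,0,0,0,0,0,0]}}

```text
time: 4.9
ee_pos: [0.4672, -0.0589, 0.135]
eef_rot: [0.993, -0.12, -0.0, 0.0]
ft_force: [-0.3, 0.2, -0.2]
width: 0.0563
grip_force: 0.0
```

Run:
```python
from h import *
shot('scene','s3');c=shot('top','t3')
```

```text
(no output)
```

View pics/s3.png

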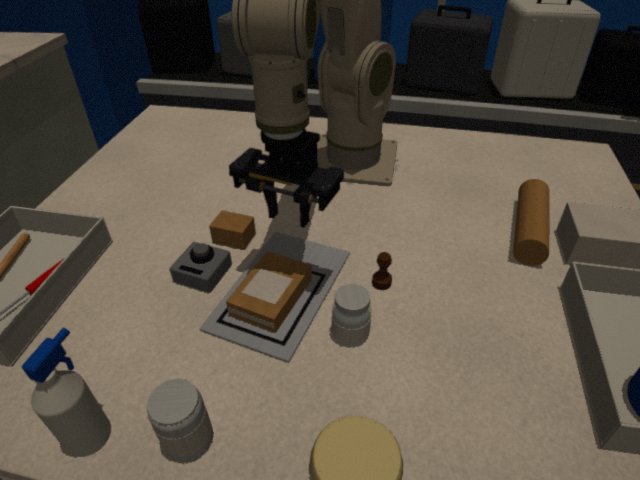

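The carton has fallen flat into the frame, at about (270,292). I raise the arm and check the carton and button positions.

Request:
{"op": "step_arm", "data": {"delta_pos": [[0,0,0.5],[0,0,0.5],[0,-1,0.5],[0,-1,0.5],[0,-1,0],[0,-1,0],[0,-1,0],[0,-1,0],[0,0,0]], "turn": [0,0,0,0,0,0,0,0,0], "grip": 1}}

```text
time: 5.9
ee_pos: [0.4669, -0.2127, 0.1862]
eef_rot: [0.992, -0.123, 0.001, 0.001]
ft_force: [-0.4, -0.2, 0.5]
width: 0.0013
grip_force: 0.0
```

Run:
```python
from h import *
c=shot('top','t4');P=cloud(c);Z=P[...,2]
u,v=np.meshgrid(range(640),range(480))
m=(u>315)&(u<430)&(v>180)&(v<330)&(Z>.035)&(Z<.065)
ct=max(cv2.findContours(m.astype(np.uint8),0,1)[0],key=cv2.contourArea)
w=plane(c,ct[:,0],.048)[:,:2];r=cv2.minAreaRect((w*1000).astype(np.float32))
print(r,np.nanmedian(Z[m]),np.nanpercentile(Z[m],[2,98]))
o=np.array([549.6,-74.2]);a=np.deg2rad(-11.85);R=np.array([[np.cos(a),np.sin(a)],[-np.sin(a),np.cos(a)]])
print((R@(cv2.boxPoints(r)-o).T).T.round(1))
c=load('top0');P=cloud(c);Z=P[...,2]
m=(u>450)&(u<490)&(v>255)&(v<300)&(Z>.058)
q=np.c_[u[m],v[m]].astype(float);print(m.sum(),plane(c,[q.mean(0)],.0625),np.nanmedian(Z[m]),np.nanmedian(P[m],0))
```

```text
((547.8514404296875, -76.8333740234375), (98.69218444824219, 152.22019958496094), 76.36835479736328) 0.04866782125151575 [0.04512803 0.05170671]
[[-78.8 -49.9]
 [ 73.4 -54.6]
 [ 76.4  44. ]
 [-75.7  48.8]]
259 [[ 0.49539309 -0.23444368  0.0625    ]] 0.06224316025742005 [ 0.49576893 -0.2344193   0.06224316]
```

The carton lies inside the frame with margins of about 17 mm or more. The button is at (0.495, -0.2345, 0.0625), so I press it next.

Request:
{"op": "step_arm", "data": {"delta_pos": [[0.56,-0.44,0],[0.56,-0.44,0],[0,0,-0.9],[0,0,-0.9],[0,0,-0.9],[0,0,-0.9],[0,0,-0.5],[0,0,-0.4],[0,0,0]], "turn": [0,0,0,0,0,0,0,0,0]}}

```text
time: 6.85
ee_pos: [0.4951, -0.2304, 0.0721]
eef_rot: [0.993, -0.12, -0.001, -0.0]
ft_force: [0.0, -0.0, 0.1]
width: 0.0005
grip_force: 0.0
```

Request:
{"op": "step_arm", "data": {"delta_pos": [[0,-0.15,-0.1],[0,0,-0.1],[0,0,-0.1],[0,0,-0.1],[0,0,-0.1],[0,0,-0.08],[0,0,-0.05],[0,0,0]], "turn": [0,0,0,0,0,0,0,0]}}

```text
time: 7.65
ee_pos: [0.4955, -0.2348, 0.057]
eef_rot: [0.993, -0.12, 0.0, 0.0]
ft_force: [-0.9, -0.1, 4.7]
width: 0.0005
grip_force: 2.3
```

Request:
{"op": "step_arm", "data": {"delta_pos": [[0,0,-0.04],[0,0,-0.04],[0,0,0]], "turn": [0,0,0]}}

```text
time: 7.95
ee_pos: [0.4956, -0.2348, 0.0562]
eef_rot: [0.993, -0.12, 0.0, 0.0]
ft_force: [-6.8, 2.3, 17.6]
width: 0.0009
grip_force: 8.8
```

The force has risen well past the spring's 5 N, so the button is on its stop. I release it and go up.

Request:
{"op": "step_arm", "data": {"delta_pos": [[0,0,0.2],[0,0,0.4],[0,0,1],[0,0,1],[0,0,1],[0,0,1],[0,0,0],[0,0,0]], "turn": [0,0,0,0,0,0,0,0]}}

```text
time: 8.75
ee_pos: [0.4954, -0.2346, 0.17]
eef_rot: [0.993, -0.12, 0.0, 0.0]
ft_force: [0.1, 0.4, -1.2]
width: 0.0006
grip_force: 0.0
```

Run:
```python
from h import *
shot('scene','s5')
```

```text
(no output)
```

View pics/s5.png

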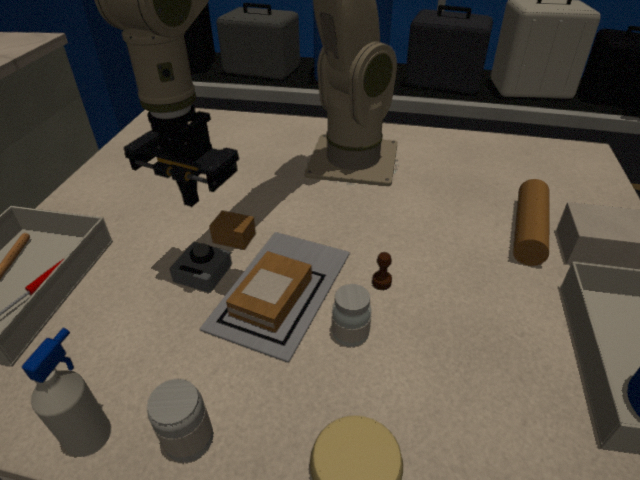

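The carton lies flat in the frame at (270,292). The button is released, the arm is clear and the bystanders haven't moved.

```bash
python3 -c "
from bench import *
print(close_job())"
```

```text
the job is handed in; nothing more can be done
None
```

I toppled the carton flat inside the frame (about 17 mm or more inside the line), pressed the read button to its stop and released it, left the jar, box and stamp in place, and handed the job in at about 9 s of the 42 s limit; no verdict came back.

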